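# Grease the tilted nipple on the manifold block

### The arm

A 6-joint arm with a two-finger parallel gripper is mounted at the origin on the work surface. World frame = base frame: x ahead of the robot, y to its left, z up, the work surface at z = 0. Lengths are in m, angles in rad, forces in N, time in s.
With the tool pointing down it reaches from about 0.25 to 0.725 m from the base axis. Payload 4 kg.
Tool frame: the origin (TCP) lies at the very end of the fingers, on their centre line; the grasp point (between the pads) lies 19 mm behind it; z points along the fingers, y is the line along which they close (so a half turn about z gives the same grasp; the last joint's range is limited). The gripper opens to 85 mm and grips with 20 to 120 N. Pads are 22 mm wide; open, the fingers measure 114 mm over their backs; the gripper's body (76 mm by 85 mm) begins 54 mm behind the grasp point. The pads swing forward as they close: fully open they stand 13 mm farther back than shut.
Start: joints at [-1.27, 0.241, 0.005, 1.335, 0, 1.571], TCP at [0.148, -0.478, 0.231] pointing down, gripper open.
Joint ranges: [-2.72, 2.72], [-1.05, 1.87], [-1.09, 1.28], [-1.99, 2.15], [-1.42, 1.44], [-3.14, 3.14]. Speed limits (rad/s): [2.79, 2.79, 3.14, 3.14, 3.14, 3.14].

### API

Orientations are given as a unit quaternion [x, y, z, w].
In Python, from workcell import bot gives the robot as it stands.
- The arm moves only by the tool carry_out, never from a script. Its argument "increments" is one flat list of numbers, 5 for each row, row after row: the finger opening in cm, from 0 to 8.54, then the shift along the tool's x, y, z in cm, then the turn about the tool's z in rad. A call has exactly 5 rows; each row shifts and turns the commanded pose from where the row before left it, along the tool's axes as they then stand; what a row does not reach is not made up. A row lasts 1/8 s, in which the tool goes at most 62.5 mm and 10.7 degrees, less where a joint would pass 70% of its speed; a pose out of reach is approached as far as the arm can. A call with a gripper value outside its range is refused whole. The fingers move at their own pace and stop on an object; the grip force is fixed at half the most. Time passes only in rows, so rows that do not move let the fingers close, or fill a call up. It gives the time, the measured TCP pose, the force, the opening and the grip force at its end, in the units of the state.
- bot.get_obs(): the state, without advancing time (a new reading comes with each control period).
- bot.camera(name): name is "side" or "top"; returns a dict with "pixels" (420x560x3 uint8, blue, green, red), "range_z" (420x560 float32, m along the optical axis (not along the pixel's ray), 0 where there is no reading), "mtx" (3x3 intrinsics, pixels), "eye" and "attitude" of the camera in the world. Camera axes: x right, y down, z forward; pixel columns grow to the right and rows downward; lengths in m; the calibration is good to about 2 mm. A picture is of the moment at which its call begins.
- bot.job_done(): hands the job in; it is judged then, once.
Trained networks look in a picture, given as the dict that the camera call returned (one of the last four; its "shot" number tells which), for a name from the list of things; names that differ only in an ending like _2 or _b are one class to them, and where a whole thing is asked for, a point or a joint stands for the part that bears it (a point fixed in the world has none). Each returns a list of dicts, best first, with "p" (0 to 1); they miss things now and then, are a little off and sometimes report something else, mostly with a low value. They report only what shows in the picture. A call takes as long as a camera call. They do not tell look-alikes from the thing itself.
- bot.find_in(picture, name): "xyz" ([x, y, z] in m, in the coordinates of the camera as it stood for that picture, good to about 4 mm: the middle of the surface that is visible of it).
- bot.regions_of(picture, name): "mask" (420x560 bool, what is visible of it).
- bot.place_of(picture, name): "xyz" ([x, y, z] in m, in the coordinates of the camera as it stood for that picture, good to about 4 mm: a listed point, or the origin of a listed thing).
The state is a dict: "clock": time; "joint_pos": joint angles; "joint_vel": joint speeds; "tau": joint torques, N m; "eef_pos": TCP position; "tool_rot": TCP orientation; "ft_force": force on the tool from outside, world axes, zero at the start; "ft_torque": the same for the moment, N m; "grip_width": finger opening in m; "grasp_force": force on a finger pad.
Only numpy, scipy, OpenCV 4.12 (cv2) and the standard library are available. Lean on these libraries where they do the work, as an engineer would, in place of code of your own. Each camera call takes 0.05 s, during which the arm holds its last target. There are 200 camera calls.

### The job

Slide the orange grease coupler along its slotted dock and out of the open end, then press it squarely onto the brass nipple that sticks out at a slant from the aluminium block, past the snap, until the blue spring collar is pushed fully down. Finish while still gripping the coupler and holding it fully home against the spring: do not let go. Leave the loose turned parts on the bench where they are.

Things in the scene. Friction and masses are not known exactly. Their poses are not given: they have to be found in the camera images.
- coupler: Push-on grease coupler, 105 mm long, 0.3 kg, orange grip. Origin: centre of its open mouth (lower end), z along its axis from mouth to top, x and y square to the grip's flats. Steel nose 28 mm long (34 mm wide at the mouth; bore 17 mm, funnel mouth 26 mm), round dark flange 48 mm wide at z 28 to 34 mm. Starts upright in the dock, mouth 17 mm above the bench, flats within 0.03 rad of the dock's.
- coupler_grip (a point): Point on the coupler's axis 70 mm above its mouth, in the orange grip: 26 x 26 mm square, from 34 to 105 mm above the mouth. In the dock the grip stands free from 43 mm above the mouth (tops of the dock's lips) upward. Four hidden spring jaws in the nose snap over the nipple's bead.
- dock: Fixed grey dock with yellow lips, 94 mm wide, 60 mm high; origin: centre of its underside. Its channel (54 mm wide) runs along x: open end at x = -60 mm, closed at +60 mm. The coupler's flange rests on ledges 45 mm up, caught under two lips (54 to 60 mm up, 36 mm apart), so it cannot be lifted there, only slid level to -x. The coupler starts at x = -10 to +25 mm.
- dock_exit (a point): Middle of the channel's open end, at the height of the lips' tops, axes as the dock's. The flange is clear of the lips, and the coupler can be lifted, once the coupler's axis is more than 24 mm beyond this point, towards -x of the dock.
- block: Fixed stepped aluminium manifold block, 140 x 110 mm. Origin: centre of its underside; -x is its front with the low step (55 mm high); the high step (80 mm) fills x from +20 to +70 mm. The nipple stands on the low step.
- nipple: Brass button-head nipple on a dark boss 42 mm wide, fixed to the block, leaning 0.45 rad (26 degrees) from vertical towards the block's -x. Origin: where the stem leaves the boss, 35 mm in front of the block's centre, 74 mm above the bench; z points out along the nipple's axis (the coupler's z must lie along it), y is level. Stem 9 mm thick, bead a 14 mm ball centred at z = 26 mm.
- nipple_bead (a point): Centre of the brass bead, 26 mm out along the nipple's axis (its z is the nipple's axis).
- collar (a joint): Blue spring collar, 34 mm disc on the stem, pushed by the coupler's mouth: 0 free (face at z = 20 mm of the nipple) to 0.010 m at its hard stop (z = 10 mm). Spring 5 N at first, 13 N at the stop; the coupler's jaws snap over the bead half-way, so the push needed peaks at about 8 to 12 N, then falls to about 5 N before the stop. Let go, the spring pushes the coupler off.
- plug: Loose steel plug standing on the bench, 40 mm across, 36 mm high, origin at the centre of its underside. Leave alone.
- stem: Loose steel flanged stem standing on the bench, flange 56 mm across, 55 mm high, origin at the centre of its underside. Leave alone.
- bush: Loose brass bush standing on the bench, 30 mm across, 30 mm high, origin at the centre of its underside. Leave alone.
Things that resemble listed ones, but are neither listed nor needed, are in the scene too. There is more than one size of the dock; the one meant has the size given above.

How it is judged:
On the way, in this order (a step that is already met when the one before it is completed fails the run):
1. the coupler is out of the dock and its mouth more than 45 mm above the bench (horizontal distance between coupler and dock above 0.084 m and height (world z) of coupler above 0.045 m), for 0.1 s.
2. the coupler has snapped squarely over the nipple and the collar is pushed down (value of joint collar above 0.0078 m and z of coupler in the frame of nipple between 0.006 and 0.0128 m and x of coupler in the frame of nipple between -0.004 and 0.004 m and y of coupler in the frame of nipple between -0.004 and 0.004 m and angle between the z axis of coupler and the z axis of nipple, either way round below 0.12 rad), for 0.2 s.
At the end, for the whole second after the job is handed in: Fingers grip the coupler (over 3 N), which bears on the nipple (over 2 N): collar down over 7.8 of 10 mm, mouth 6 to 12.8 mm along the nipple's axis and within 4 mm sideways, axes within 0.12 rad; plug, stem and bush within 20 mm of their starts (all of step 2 and contact force between the fingers and coupler above 3 N and contact force between coupler and nipple above 2 N and distance of each of plug, stem, bush from where it was at the start of the episode below 0.02 m); the arm keeps its last pose, push and grip.
It fails at once if a loose bystander part is moved by more than 20 mm (distance of any of plug, stem, bush from where it was at the start of the episode above 0.02 m).
It also fails if it takes over 45 s, if anything falls off the work surface, if the arm or the gripper's body presses on something with over 40 N, if the wrist force passes 120 N, or if a joint passes its speed limit or range.

## Working session

There is one attempt and no reset: what is moved stays moved. The work goes in short steps, Python scripts to look and compute and a tool call to move; the robot and the scene stay as the last step left them, time stands still between calls to the robot, and variables do not carry over. Pictures are saved under pics/ and viewed, at most 10 in all, crops included, and the job is handed in when it is done.

Besides the shell and the picture viewer there is one more tool, called after "Request:" by a JSON object that holds its "fn" and its "kwargs". carry_out: Moves the arm, as the interface text tells. Its arguments: {"type":"object","properties":{"increments":{"type":"array","items":{"type":"number"}}},"required":["increments"]}

```bash
mkdir -p pics; ls
cat > h.py <<'E'
from workcell import bot
import numpy as np, cv2
from scipy.spatial.transform import Rotation as R
def cam(n): return bot.camera(n)
def T(c):
    a=np.array(c["attitude"]); 
    return (R.from_quat(a).as_matrix() if a.size==4 else a.reshape(3,3)), np.array(c["eye"])
def w(c,p):
    M,e=T(c); return M@np.array(p)+e
def cloud(c):
    d=c["range_z"]; K=np.array(c["mtx"]); v,u=np.indices(d.shape)
    P=np.stack([(u-K[0,2])/K[0,0]*d,(v-K[1,2])/K[1,1]*d,d],-1)
    M,e=T(c); return P@M.T+e
def pix(c,p):
    M,e=T(c); q=np.array(c["mtx"])@(M.T@(np.array(p)-e)); return q[:2]/q[2]
E
python3 - <<'E'
from h import *
np.set_printoptions(precision=4,suppress=True)
print(bot.get_obs())
for n in ("side","top"):
    c=cam(n); cv2.imwrite(f"pics/{n}0.png",c["pixels"]); print(n,c["mtx"],c["eye"],c["attitude"])
    for t in ("coupler","coupler_grip","dock","dock_exit","block","nipple","nipple_bead","plug","stem","bush"):
        print(t,[(round(r["p"],2),w(c,r["xyz"]),pix(c,w(c,r["xyz"])).round()) for r in bot.place_of(c,t)])
E
```

```text
pics
{'clock': 0.0, 'joint_pos': array([-1.27  ,  0.2414,  0.0037,  1.3352, -0.    ,  1.5708]), 'joint_vel': array([-0.0003, -0.0016,  0.0003,  0.0023,  0.0002, -0.0015]), 'tau': array([ -0.0005, -37.2315,  25.2409,   0.0168,  -0.0001,   0.    ]), 'eef_pos': array([ 0.1479, -0.4769,  0.2304]), 'tool_rot': array([ 0.9887,  0.1498, -0.0002, -0.001 ]), 'ft_force': array([ 0.533 ,  0.0433, -0.1812]), 'ft_torque': array([-0.0299, -0.0446,  0.0238]), 'grasp_force': 0.0, 'grip_width': 0.085482893403904}
side [[430.6095   0.     281.8712]
 [  0.     430.6095 211.1057]
 [  0.       0.       1.    ]] [ 0.5453 -0.4741  0.6148] [ 0.9232 -0.0484  0.0104 -0.3811]
coupler [(0.97, array([0.6295, 0.2366, 0.0175]), array([294., 171.]))]
coupler_grip [(0.76, array([0.6337, 0.2318, 0.0902]), array([296., 144.]))]
dock [(0.73, array([ 0.6414,  0.2334, -0.0041]), array([299., 179.])), (0.63, array([0.439 , 0.32  , 0.0005]), array([207., 160.])), (0.15, array([ 0.5347, -0.1956,  0.0763]), array([261., 348.]))]
dock_exit [(0.67, array([0.579 , 0.2256, 0.0595]), array([270., 160.])), (0.67, array([0.3927, 0.
[... 1155 characters left out ...]
, 302.]))]
block [(0.71, array([ 0.5678, -0.2004, -0.0006]), array([388., 232.]))]
nipple [(0.73, array([0.5745, 0.2357, 0.0605]), array([208., 226.])), (0.59, array([ 0.5335, -0.1928,  0.0734]), array([391., 243.]))]
nipple_bead [(0.58, array([ 0.5204, -0.192 ,  0.0969]), array([392., 248.])), (0.26, array([0.6386, 0.2385, 0.0026]), array([211., 203.]))]
plug [(0.63, array([ 0.7131,  0.0493, -0.0009]), array([287., 174.])), (0.56, array([ 0.4327, -0.0099, -0.0023]), array([311., 287.]))]
stem [(0.62, array([ 0.5711,  0.0024, -0.0011]), array([306., 231.])), (0.32, array([ 0.5682, -0.2007,  0.0036]), array([388., 232.]))]
bush [(0.43, array([ 0.4314, -0.0113, -0.0051]), array([311., 288.]))]
```

View pics/side0.png

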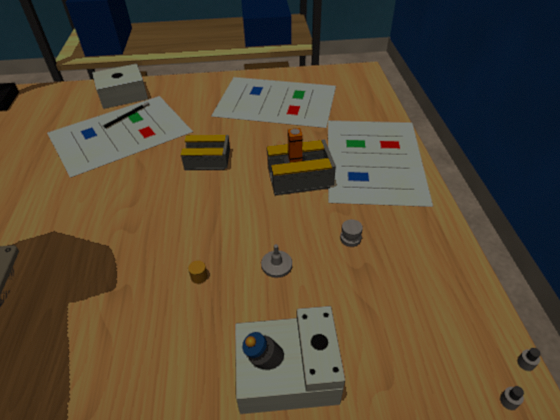

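View pics/top0.png

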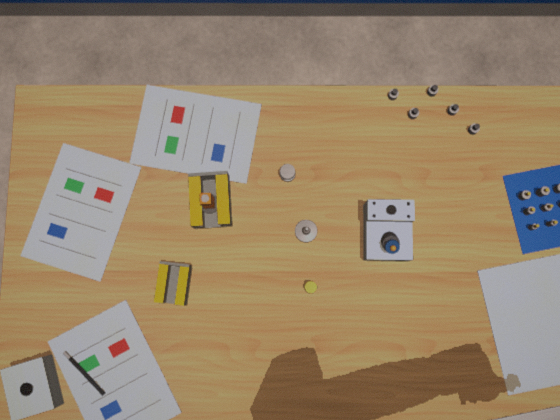

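Side picture: a large dock at (300,165) holds the orange coupler at (296,144), and a smaller dock sits at (207,152). The block is at (288,360) with the nipple bead at (250,341), and the loose parts are at (198,272), (277,260) and (351,232). The candidates for the dock are (300,165) and (207,152). I take the first because it is larger and contains the coupler. Next I'll measure it and confirm with a crop.

Run:
```python
from h import *
np.set_printoptions(precision=4,suppress=True)
c=cam("top"); s=cam("side")
cv2.imwrite("pics/crop1.png",np.hstack([cv2.resize(s["pixels"][100:210,170:350],None,fx=3,fy=3,interpolation=2)]))
def rect(P,z0,z1,ctr,r,name):
    m=(P[...,2]>z0)&(P[...,2]<z1)&(np.hypot(P[...,0]-ctr[0],P[...,1]-ctr[1])<r)
    q=P[m][:,:2].astype(np.float32); print(name,len(q),cv2.minAreaRect(q*1000), np.median(P[m],0))
for n,k in (("top",c),("side",s)):
    P=cloud(k)
    rect(P,.052,.066,(.639,.235),.1,n+" dock")
    rect(P,.035,.055,(.437,.322),.08,n+" small")
    rect(P,.074,.086,(.6135,-.2),.09,n+" blockhigh")
    rect(P,.05,.058,(.54,-.2),.11,n+" blocklow")
    rect(P,.112,.13,(.63,.235),.03,n+" couplertop")
    rect(P,.094,.115,(.52,-.193),.03,n+" bead")
```

```text
top dock 1385 ((641.537841796875, 235.21780395507812), (129.92205810546875, 94.51537322998047), 4.102033615112305) [0.6421 0.2304 0.0592]
top small 836 ((440.00048828125, 320.6566467285156), (72.69659423828125, 97.20535278320312), 83.59797668457031) [0.4424 0.3118 0.0448]
top blockhigh 1051 ((583.6163940429688, -193.18580627441406), (109.99449157714844, 105.3751220703125), 88.66983795166016) [ 0.6086 -0.1926  0.0789]
top blocklow 1318 ((563.1480712890625, -193.26756286621094), (110.31270599365234, 133.38580322265625), 88.42971801757812) [ 0.5473 -0.1857  0.0539]
top couplertop 138 ((629.6154174804688, 233.90188598632812), (26.151042938232422, 25.29163932800293), 3.781452178955078) [0.6294 0.234  0.121 ]
top bead 75 ((526.3279418945312, -192.20111083984375), (25.15256118774414, 28.731260299682617), 18.656137466430664) [ 0.5274 -0.193   0.0979]
side dock 1317 ((641.5658569335938, 232.6945037841797), (128.19717407226562, 99.17527770996094), 4.34361457824707) [0.6444 0.2105 0.0592]
side small 791 ((440.23095703125, 319.0357666015625), (79.12028503417969, 97.55205535888672), 84.04896545410156) [0.4429 0.3007 0.0445]
side blockhigh 3209 ((582.4984130859375, -196.86474609375), (110.53973388671875, 110.37663269042969), 89.28697204589844) [ 0.6095 -0.2041  0.0801]
side blocklow 4042 ((566.9033203125, -196.28140258789062), (111.50408172607422, 138.76182556152344), 89.44222259521484) [ 0.5498 -0.2154  0.0551]
side couplertop 151 ((630.08154296875, 230.233154296875), (25.579275131225586, 27.44236183166504), 4.238632678985596) [0.6298 0.2259 0.121 ]
side bead 270 ((529.9003295898438, -196.4237518310547), (24.045793533325195, 25.514110565185547), 47.184539794921875) [ 0.5305 -0.1982  0.0975]
```

View pics/crop1.png

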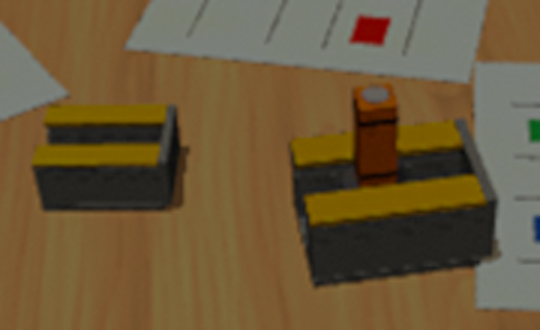

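The crop confirms it: the right-hand dock is the larger one (94 mm wide, lips 59 mm up) and holds the coupler. Its open end is at the left, towards world -x, with a yaw of about 0.073 rad. I'll move over the coupler now.

Request:
{"fn": "carry_out", "kwargs": {"increments": [8.5,0,0,0,0.114,8.5,0,0,0,0.114,8.5,3.8,-4.8,0,0,8.5,3.8,-4.8,0,0,8.5,3.8,-4.8,0,0]}}

```text
clock: 1.82
eef_pos: [0.2521, -0.3243, 0.2314]
tool_rot: [0.999, 0.036, 0.0, 0.0]
ft_force: [0.4, 0.3, -0.0]
grip_width: 0.0851
grasp_force: 0.0
```

Request:
{"fn": "carry_out", "kwargs": {"increments": [8.5,3.8,-4.8,0,0,8.5,3.8,-4.8,0,0,8.5,3.8,-4.8,0,0,8.5,3.8,-4.8,0,0,8.5,3.8,-4.8,0,0]}}

```text
clock: 2.45
eef_pos: [0.4244, -0.0706, 0.2317]
tool_rot: [0.999, 0.036, 0.001, 0.0]
ft_force: [1.1, -1.2, -0.4]
grip_width: 0.0851
grasp_force: 0.0
```

Request:
{"fn": "carry_out", "kwargs": {"increments": [8.5,3.8,-4.8,0,0,8.5,3.8,-4.8,0,0,8.5,3.8,-4.8,0,0,8.5,3.8,-4.8,0,0,8.5,3.8,-4.8,0,0]}}

```text
clock: 3.08
eef_pos: [0.6002, 0.1223, 0.2335]
tool_rot: [0.996, 0.088, -0.003, -0.026]
ft_force: [0.1, 0.9, 0.5]
grip_width: 0.0851
grasp_force: 0.0
```

```bash
cat >> h.py <<'E'
np.set_printoptions(precision=4,suppress=True)
def go(t,yaw=None):
    o=bot.get_obs(); M=R.from_quat(o["tool_rot"]).as_matrix(); y=np.arctan2(M[1,0],M[0,0])
    print("clk",o["clock"],"tcp",o["eef_pos"],"yaw",y,"tilt",M[:,2],"F",o["ft_force"],"w",o["grip_width"],"g",o["grasp_force"])
    if t is not None: print("shift cm",100*M.T@(np.array(t)-o["eef_pos"]), "turn",None if yaw is None else y-yaw)
E
python3 -c "
from h import *
go([.63,.2325,.07],.073)"
```

```text
clk 3.075 tcp [0.6002 0.1223 0.2335] yaw 0.17648307584871356 tilt [-0.0099  0.0503 -0.9987] F [0.115  0.9056 0.4947] w 0.08513032511206961 g 0.0
shift cm [ 4.8809 -9.4791 16.8589] turn 0.10348307584871357
```

Request:
{"fn": "carry_out", "kwargs": {"increments": [8.5,0,0,0,0,8.5,0,0,0,0,8.5,0,0,0,0,8.5,0,0,0,0,8.5,0,0,0,0]}}

```text
clock: 3.7
eef_pos: [0.5989, 0.1206, 0.2344]
tool_rot: [0.996, 0.087, -0.002, -0.025]
ft_force: [-0.2, -0.4, -0.7]
grip_width: 0.0849
grasp_force: 0.0
```

```bash
python3 -c "
from h import *
go([.63,.2325,.14],.073)
print(bot.get_obs()['joint_pos'])"
```

```text
clk 3.7 tcp [0.5989 0.1206 0.2344] yaw 0.17431300622877874 tilt [-0.0089  0.0501 -0.9987] F [-0.1794 -0.3562 -0.7465] w 0.08485283264674581 g 0.0
shift cm [ 5.0022 -9.9923  9.9573] turn 0.10131300622877874
[0.1733 0.466  0.3366 1.4416 0.0509 3.1406]
```

Joint 6 has reached its limit at 3.14. The half-turned grasp is equivalent, so I'll turn back through about -3.04 rad.

Request:
{"fn": "carry_out", "kwargs": {"increments": [8.5,0,0,0,-0.18,8.5,0,0,0,-0.18,8.5,0,0,0,-0.18,8.5,0,0,0,-0.18,8.5,0,0,0,-0.18]}}

```text
clock: 4.32
eef_pos: [0.599, 0.1208, 0.234]
tool_rot: [0.857, 0.514, 0.009, -0.024]
ft_force: [-0.5, 0.1, 0.3]
grip_width: 0.0848
grasp_force: 0.0
```

Request:
{"fn": "carry_out", "kwargs": {"increments": [8.5,0,0,0,-0.18,8.5,0,0,0,-0.18,8.5,0,0,0,-0.18,8.5,0,0,0,-0.18,8.5,0,0,0,-0.18]}}

```text
clock: 4.95
eef_pos: [0.599, 0.1208, 0.234]
tool_rot: [0.548, 0.836, 0.018, -0.018]
ft_force: [0.3, 0.1, -0.3]
grip_width: 0.0852
grasp_force: 0.0
```

Request:
{"fn": "carry_out", "kwargs": {"increments": [8.5,0,0,0,-0.18,8.5,0,0,0,-0.18,8.5,0,0,0,-0.18,8.5,0,0,0,-0.18,8.5,0,0,0,-0.18]}}

```text
clock: 5.58
eef_pos: [0.5991, 0.1209, 0.234]
tool_rot: [0.13, 0.991, 0.024, -0.008]
ft_force: [-0.2, -0.4, 0.5]
grip_width: 0.0851
grasp_force: 0.0
```

```bash
python3 -c "
from h import *
go([.63,.2325,.14],.073-np.pi)
print(bot.get_obs()['joint_pos'])"
```

```text
clk 5.575 tcp [0.5991 0.1209 0.234 ] yaw 2.881229281238885 tilt [-0.0093  0.0501 -0.9987] F [-0.1812 -0.3568  0.4811] w 0.08506579312503122 g 0.0
shift cm [-0.3221 11.1402  9.9178] turn 5.9498219348286785
[0.1738 0.4668 0.337  1.4416 0.0509 0.4346]
```

Request:
{"fn": "carry_out", "kwargs": {"increments": [8.5,0,0,2.5,-0.167,8.5,0,0,2.5,-0.167,8.5,-1.3,3.4,1,0,8.5,-1.3,3.4,0,0,8.5,-1.3,3.4,0,0]}}

```text
clock: 6.2
eef_pos: [0.6308, 0.2289, 0.1788]
tool_rot: [-0.033, 0.999, 0.025, -0.004]
ft_force: [0.4, -0.1, 0.4]
grip_width: 0.0851
grasp_force: 0.0
```

```bash
python3 -c "
from h import *
go([.63,.2325,.072],.073-np.pi)
print(bot.get_obs()['joint_pos'])"
```

```text
clk 6.2 tcp [0.6308 0.2289 0.1788] yaw -3.074720829730019 tilt [-0.0097  0.05   -0.9987] F [ 0.369  -0.0774  0.4141] w 0.08505670168392646 g 0.0
shift cm [-0.0098 -0.1793 10.6868] turn -0.006128176140225872
[0.3253 0.6077 0.4273 1.3836 0.0505 0.2588]
```

Request:
{"fn": "carry_out", "kwargs": {"increments": [8.5,0,-0.1,3.6,0,8.5,0,-0.1,3.6,0,8.5,0,0,3.4,0,4,0,0,0,0,4,0,0,0,0]}}

```text
clock: 6.82
eef_pos: [0.6306, 0.2318, 0.0743]
tool_rot: [-0.034, 0.999, 0.025, -0.003]
ft_force: [0.4, 0.8, 0.2]
grip_width: 0.0513
grasp_force: 0.0
```

```bash
python3 -c "
from h import *
go([.63,.2325,.072],.073-np.pi)
c=cam('side'); u=pix(c,[.63,.2325,.08]).astype(int); p=c['pixels'][u[1]-60:u[1]+50,u[0]-80:u[0]+80]
cv2.imwrite('pics/g1.png',cv2.resize(p,None,fx=4,fy=4,interpolation=2))"
```

```text
clk 6.825 tcp [0.6306 0.2318 0.0743] yaw -3.074155804251373 tilt [-0.0078  0.0507 -0.9987] F [0.4405 0.7892 0.2441] w 0.05128342496871851 g 0.0
shift cm [0.0555 0.0633 0.2337] turn -0.005563150661579641
```

View pics/g1.png

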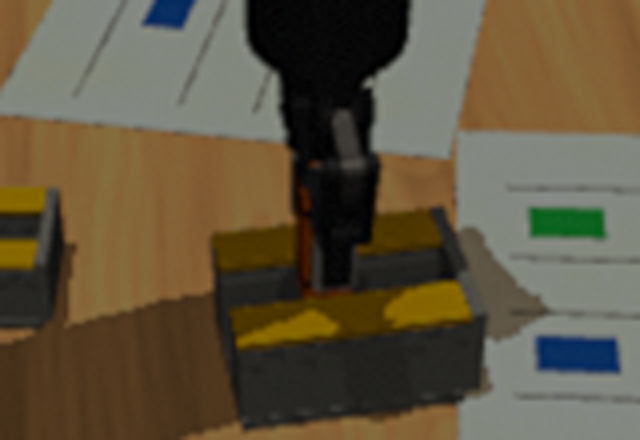

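The picture shows the fingers around the grip, clear of the lips, with the near finger about 2 mm towards +x of the grip's middle. I'll nudge it and close.

Request:
{"fn": "carry_out", "kwargs": {"increments": [3.2,0.2,0,0.2,0,2,0,0,0,0,2,0,0,0,0,2,0,0,0,0,2,0,0,0,0]}}

```text
clock: 7.5
eef_pos: [0.6287, 0.2323, 0.0727]
tool_rot: [-0.034, 0.999, 0.026, -0.003]
ft_force: [-1.2, 1.1, 5.5]
grip_width: 0.0254
grasp_force: 58.8
```

```bash
python3 -c "
from h import *
go(None)
from h import *
o=bot.get_obs();M=R.from_quat(o['tool_rot']).as_matrix()
print('10cm out in tool', M.T@np.array([-9.973,-.73,0]))"
```

```text
clk 7.5 tcp [0.6287 0.2323 0.0727] yaw -3.0737240979934914 tilt [-0.0068  0.0515 -0.9987] F [-1.2088  1.0744  5.5298] w 0.025354337623378742 g 58.826220631599426
10cm out in tool [ 9.9995 -0.0536  0.0301]
```

Request:
{"fn": "carry_out", "kwargs": {"increments": [2,0.6,0,-0.1,0,2,1.0,0,0,0,2,1.0,0,0,0,2,1.0,0,0,0,2,1.0,0,0,0]}}

```text
clock: 8.12
eef_pos: [0.5817, 0.2285, 0.0726]
tool_rot: [-0.034, 0.999, 0.025, -0.003]
ft_force: [3.9, 0.9, 5.2]
grip_width: 0.0252
grasp_force: 59.1
```

Request:
{"fn": "carry_out", "kwargs": {"increments": [2,1,0,0,0,2,1.0,0,0,0,2,1.0,0,0,0,2,1.0,0,0,0,2,1.0,0,0,0]}}

```text
clock: 8.75
eef_pos: [0.5303, 0.2248, 0.0714]
tool_rot: [-0.034, 0.999, 0.025, -0.005]
ft_force: [-0.3, 0.9, -1.7]
grip_width: 0.0251
grasp_force: 58.9
```

```bash
python3 -c "
from h import *
go(None)
c=cam('side'); print([(r['p'],w(c,r['xyz'])) for r in bot.place_of(c,'coupler')])"
```

```text
clk 8.75 tcp [0.5303 0.2248 0.0714] yaw -3.073830237649208 tilt [-0.0122  0.0492 -0.9987] F [-0.2609  0.8511 -1.666 ] w 0.025051777647793018 g 58.89698088169098
[(0.83, array([0.5281, 0.2293, 0.0141])), (0.16, array([0.567 , 0.0001, 0.0023]))]
```

Request:
{"fn": "carry_out", "kwargs": {"increments": [2,0.5,0,-2,0,2,0,0,-3,0,2,0,0,-4,0.085,2,0,-1,-4,0,2,0,-4,0,0]}}

```text
clock: 9.48
eef_pos: [0.5304, 0.1701, 0.2042]
tool_rot: [0.007, 1.0, 0.027, -0.0]
ft_force: [0.8, 0.5, -3.3]
grip_width: 0.0252
grasp_force: 59.3
```

Request:
{"fn": "carry_out", "kwargs": {"increments": [2,-2,-4,0,0,2,-3,-5,0,0,2,-3,-5,0,0,2,-3,-5,0,0,2,-2,-4,0,0]}}

```text
clock: 10.1
eef_pos: [0.6544, -0.066, 0.1864]
tool_rot: [0.009, 1.0, 0.025, -0.005]
ft_force: [0.6, -0.1, -2.7]
grip_width: 0.0258
grasp_force: 59.3
```

```bash
python3 -c "
from h import *
go([.70,-.08,.19],np.pi-.017)
print(bot.get_obs()['joint_pos'])"
```

```text
clk 10.1 tcp [ 0.6544 -0.066   0.1864] yaw 3.123033510492562 tilt [-0.0092  0.0499 -0.9987] F [ 0.5554 -0.097  -2.7307] w 0.025826537547416283 g 59.25743222236633
shift cm [-4.5831 -1.2926 -0.4722] turn -0.0015591430972312637
[-0.1228  0.5952  0.4254  1.4162  0.0484 -0.1044]
```

Now I'll reach outwards past the arm's range and see whether the tool tilts the way I need, with the fingers leaning out towards +x.

Request:
{"fn": "carry_out", "kwargs": {"increments": [2,-3,-0.3,0,0,2,-3,-0.3,0,0,2,-3,-0.3,0,0,2,-3,-0.3,0,0,2,-3,-0.3,0,0]}}

```text
clock: 10.72
eef_pos: [0.7984, -0.0807, 0.1813]
tool_rot: [0.009, 1.0, 0.025, -0.002]
ft_force: [60.2, -9.0, 69.6]
grip_width: 0.0253
grasp_force: 61.3
```

```bash
python3 -c "
from h import *
go([.70,-.08,.19],np.pi-.017)
print(bot.get_obs()['joint_pos'])"
```

```text
clk 10.725 tcp [ 0.7984 -0.0807  0.1813] yaw 3.1238272878575364 tilt [-0.0027  0.0493 -0.9988] F [60.1708 -8.9625 69.5862] w 0.02527269531997993 g 61.300352811813354
shift cm [ 9.8381 -0.0634 -0.836 ] turn -0.0007653657322568286
[-0.1192  1.0447  1.2758  1.8105  0.0487 -0.1015]
```

Request:
{"fn": "carry_out", "kwargs": {"increments": [2,0,0,0,0,2,0,0,0,0,2,0,0,0,0,2,0,0,0,0,2,0,0,0,0]}}

```text
clock: 11.35
eef_pos: [0.798, -0.0805, 0.1841]
tool_rot: [0.009, 1.0, 0.025, -0.001]
ft_force: [0.2, -0.0, -3.1]
grip_width: 0.0253
grasp_force: 61.2
```

```bash
python3 -c "
from h import *
go([.70,-.08,.19],np.pi-.017)
print(bot.get_obs()['joint_pos'])"
```

```text
clk 11.35 tcp [ 0.798  -0.0805  0.1841] yaw 3.1240431660409196 tilt [-0.0007  0.049  -0.9988] F [ 0.1782 -0.0073 -3.1012] w 0.025275646839963004 g 61.21952533721924
shift cm [ 9.797  -0.0896 -0.5759] turn -0.0005494875488736284
[-0.119   1.041   1.2754  1.8117  0.0486 -0.1016]
```

The 60 N was only the jolt of stopping at joint 3's limit. I'll continue slowly.

Request:
{"fn": "carry_out", "kwargs": {"increments": [2,-0.6,-0.06,0,0,2,-0.6,-0.06,0,0,2,-0.6,-0.06,0,0,2,-0.6,-0.06,0,0,2,-0.6,-0.06,0,0]}}

```text
clock: 11.98
eef_pos: [0.8093, -0.0817, 0.174]
tool_rot: [0.009, 1.0, 0.024, 0.008]
ft_force: [-1.5, -0.5, -2.5]
grip_width: 0.0254
grasp_force: 61.2
```

```bash
python3 -c "
from h import *
go([.70,-.08,.19],np.pi-.017)
print(bot.get_obs()['joint_pos'])"
```

```text
clk 11.975 tcp [ 0.8093 -0.0817  0.174 ] yaw 3.123041618387283 tilt [ 0.0169  0.0471 -0.9987] F [-1.4883 -0.5015 -2.5485] w 0.025443420950804846 g 61.22299790382385
shift cm [10.908   0.056  -1.7766] turn -0.0015510352025103202
[-0.1189  1.0534  1.2748  1.7811  0.0488 -0.1004]
```

Tilt is building in the right direction, but slowly. I'll use larger rows with some upward shift to hold the height.

Request:
{"fn": "carry_out", "kwargs": {"increments": [2,-2,-0.2,-1,0,2,-3,-0.3,-1,0,2,-4,-0.4,-2,0,2,-5,-0.5,-2,0,2,-5,-0.5,-2,0]}}

```text
clock: 12.6
eef_pos: [0.8593, -0.0909, 0.2079]
tool_rot: [0.011, 0.996, 0.016, 0.086]
ft_force: [0.7, -0.6, -2.9]
grip_width: 0.0249
grasp_force: 61.2
```

```bash
python3 -c "
from h import *
go([.70,-.08,.19],np.pi-.017)
print(bot.get_obs()['joint_pos'])"
```

```text
clk 12.6 tcp [ 0.8593 -0.0909  0.2079] yaw 3.116692747666127 tilt [ 0.1716  0.0295 -0.9847] F [ 0.6769 -0.5755 -2.91  ] w 0.024917161849266536 g 61.23960614204407
shift cm [16.0225  0.728  -0.943 ] turn -0.007899905923666406
[-0.1231  1.0181  1.2746  1.6596  0.0504 -0.0969]
```

Request:
{"fn": "carry_out", "kwargs": {"increments": [2,-5,-0.9,-2,0,2,-5,-0.9,-2,0,2,-5,-0.9,-2,0,2,-5,-0.9,-2,0,2,-5,-0.9,-2,0]}}

```text
clock: 13.22
eef_pos: [0.9091, -0.1202, 0.2798]
tool_rot: [0.014, 0.983, 0.004, 0.185]
ft_force: [0.3, 0.2, -2.6]
grip_width: 0.0256
grasp_force: 61.3
```

```bash
python3 -c "
from h import *
go([.70,-.08,.19],np.pi-.017)
print(bot.get_obs()['joint_pos'])"
```

```text
clk 13.225 tcp [ 0.9091 -0.1202  0.2798] yaw 3.1114517331032743 tilt [ 0.3639  0.0031 -0.9315] F [ 0.2543  0.2147 -2.6238] w 0.02562101497431091 g 61.25374674797058
shift cm [22.8454  3.3786  0.7724] turn -0.013140920486518937
[-0.1505  0.9537  1.2744  1.5233  0.0577 -0.1123]
```

Request:
{"fn": "carry_out", "kwargs": {"increments": [2,-5,-1,-2,0,2,-4.5,-1,-2,0,2,0,0,0,0,2,0,0,0,0,2,0,0,0,0]}}

```text
clock: 13.85
eef_pos: [0.9207, -0.1319, 0.3151]
tool_rot: [0.014, 0.975, -0.0, 0.22]
ft_force: [-0.1, 0.3, -2.4]
grip_width: 0.0257
grasp_force: 61.4
```

```bash
python3 -c "
from h import *
go([.70,-.08,.19],np.pi-.017)
o=bot.get_obs();M=R.from_quat(o['tool_rot']).as_matrix(); print(M)
zn=np.array([.435,-.0074,-.9004]); print('err',np.arccos(M[:,2]@zn)); print('to z=.25 x=.62,y=-.15',100*M.T@(np.array([.62,-.15,.25])-o['eef_pos']))"
```

```text
clk 13.85 tcp [ 0.9207 -0.1319  0.3151] yaw 3.1110093350231875 tilt [ 0.4291 -0.0071 -0.9032] F [-0.0899  0.2522 -2.4327] w 0.025656765786036182 g 61.36082410812378
shift cm [25.4354  4.5002  1.7912] turn -0.013583318566605662
[[-0.9028  0.028   0.4291]
 [ 0.0276  0.9996 -0.0071]
 [-0.4291  0.0054 -0.9032]]
err 0.006538947339901439
to z=.25 x=.62,y=-.15 [29.8898 -2.6883 -7.0114]
```

The tool's tilt is within 0.007 rad of the nipple axis. Moving to a standoff on the axis.

Request:
{"fn": "carry_out", "kwargs": {"increments": [2,3,-0.5,-0.6,0,2,4.5,-0.8,-0.9,0,2,4.5,-0.8,-0.9,0,2,4.5,-0.8,-0.9,0,2,4.5,-0.8,-0.9,0]}}

```text
clock: 14.48
eef_pos: [0.7163, -0.1624, 0.2647]
tool_rot: [0.014, 0.975, -0.001, 0.221]
ft_force: [0.8, -1.3, -3.0]
grip_width: 0.0253
grasp_force: 61.4
```

Request:
{"fn": "carry_out", "kwargs": {"increments": [2,5,-0.8,-0.9,0,2,5,-0.8,-0.9,0,2,5,-0.8,-0.9,0,2,5,-0.8,-0.9,0,2,3,-0.5,-0.6,0]}}

```text
clock: 15.1
eef_pos: [0.4886, -0.1925, 0.2028]
tool_rot: [0.015, 0.975, -0.0, 0.22]
ft_force: [0.3, -0.7, -2.1]
grip_width: 0.0259
grasp_force: 61.4
```

Run:
```python
from h import *
N=np.array([.531,-.1945,.074]); a=np.array([-.435,.0074,.9004])
go(N+.1357*a)
o=bot.get_obs();M=R.from_quat(o['tool_rot']).as_matrix()
mouth=o['eef_pos']+.0557*M[:,2]; print('mouth pred',mouth)
for n in ('side','top'):
    c=cam(n); P=cloud(c)
    for t in ('coupler','nipple','nipple_bead'):
        print(n,t,[(round(r['p'],2),w(c,r['xyz'])) for r in bot.place_of(c,t)])
    rr=bot.regions_of(c,'coupler'); 
    if rr: print('coupler surf',np.median(P[rr[0]['mask']],0),rr[0]['mask'].sum())
    u=pix(c,[.50,-.1945,.13]).astype(int); p=c['pixels'][max(0,u[1]-75):u[1]+75,max(0,u[0]-100):u[0]+100]
    cv2.imwrite(f'pics/n_{n}.png',cv2.resize(p,None,fx=4,fy=4,interpolation=2)); print(u,max(0,u[1]-75),u[0]-100,'pred mouth pix',pix(c,mouth),'nip',pix(c,N),pix(c,N+.026*a))
```

```text
clk 15.1 tcp [ 0.4886 -0.1925  0.2028] yaw 3.1099335070626943 tilt [ 0.4288 -0.0072 -0.9034] F [ 0.3244 -0.7251 -2.1377] w 0.025907351108339888 g 61.36051654815674
shift cm [ 1.7794 -0.1544 -0.116 ] turn None
mouth pred [ 0.5125 -0.1929  0.1525]
side coupler [(0.63, array([ 0.5118, -0.1951,  0.1603])), (0.6, array([ 0.5201, -0.195 ,  0.0994])), (0.4, array([ 0.5686, -0.1962, -0.0005]))]
side nipple [(0.62, array([ 0.5329, -0.195 ,  0.0747]))]
side nipple_bead [(0.97, array([ 0.5177, -0.1907,  0.099 ]))]
coupler surf [ 0.5002 -0.2022  0.1977] 1932
[230 329] 254 130 pred mouth pix [239.1863 318.2079] nip [258.1419 348.7665] [248.4675 340.9206]
top coupler [(0.73, array([ 0.517 , -0.1923,  0.1575]))]
top nipple [(0.5, array([ 0.5319, -0.1918,  0.0734]))]
top nipple_bead [(0.64, array([ 0.5165, -0.1946,  0.0957]))]
coupler surf [ 0.5042 -0.1898  0.2087] 436
[396 255] 180 296 pred mouth pix [397.5737 249.4929] nip [391.3627 244.2452] [393.3196 248.2706]
```

View pics/n_side.png

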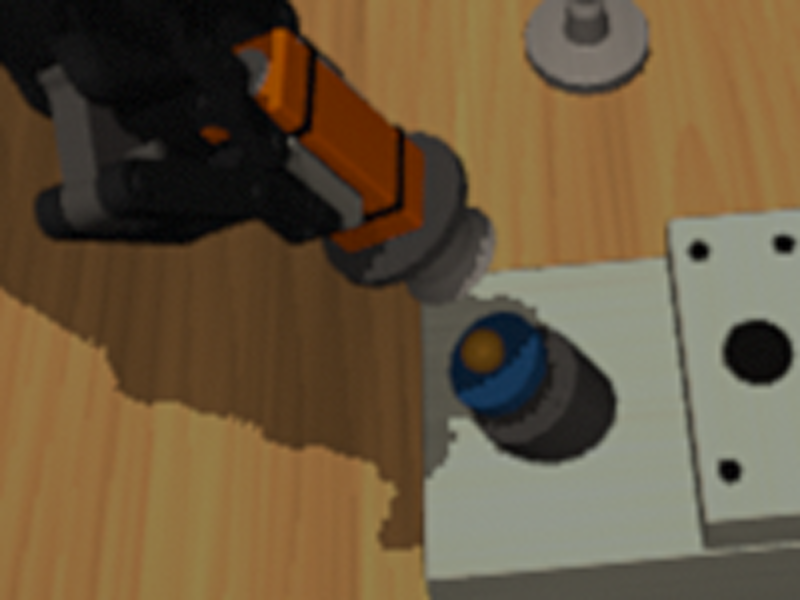

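The side crop shows the tilted coupler with its nose at about (460,265) in the crop, just above the blue collar and bead at (483,350). I'll check how the coupler sits in the tool from the depth data.

```bash
cat > fit.py <<'E'
from h import *
from scipy.optimize import least_squares
o=bot.get_obs();M=R.from_quat(o['tool_rot']).as_matrix(); p0=o['eef_pos']
def sdf(q):  # q in coupler frame: distance to box grip / flange / nose
    r=np.hypot(q[:,0],q[:,1])
    d=np.abs(np.column_stack([q[:,0],q[:,1],q[:,2]-.0695]))-[.013,.013,.0355]
    g=np.linalg.norm(np.maximum(d,0),axis=1)+np.minimum(d.max(1),0)
    def cyl(R_,z0,z1):
        e=np.column_stack([r-R_,np.abs(q[:,2]-(z0+z1)/2)-(z1-z0)/2]); return np.linalg.norm(np.maximum(e,0),axis=1)+np.minimum(e.max(1),0)
    return np.minimum.reduce([g,cyl(.024,.028,.034),cyl(.017,0,.028)])
for n in ('side','top'):
    c=cam(n); P=cloud(c); hsv=cv2.cvtColor(c['pixels'],cv2.COLOR_BGR2HSV)
    m=np.zeros(P.shape[:2],bool)
    for r in bot.regions_of(c,'coupler')[:1]: m|=r['mask']
    q=(P-p0)@M; q[...,0]*=1
    # coupler frame guess: mouth at tool (0,0,.0557), z=-tool z, x = tool x, y=-tool y
    Q=np.stack([q[...,0],-q[...,1],.0557-q[...,2]],-1)
    m&=(c['range_z']>0)&(np.abs(Q[...,0])<.045)&(np.abs(Q[...,1])<.045)&(Q[...,2]>-.02)&(Q[...,2]<.12)
    X=Q[m]
    def f(v): 
        Rv=R.from_euler('xyz',[v[0],v[1],0]).as_matrix(); c0=np.array([0,0,.0743]); return sdf((X-c0-v[2:])@Rv+c0)
    s=least_squares(lambda v:np.r_[f(v),np.array(v)*[.01,.01,.1,.1,.1]*0.3],np.zeros(5),loss='soft_l1',f_scale=.002)
    v=s.x; Rv=R.from_euler('xyz',[v[0],v[1],0]).as_matrix(); c0=np.array([0,0,.0743])
    mo=c0+v[2:]+Rv@(-c0); ax=Rv[:,2]
    tw=lambda y:M@np.array([y[0],-y[1],-y[2]])
    print(n,len(X),'rms',np.sqrt(np.median(f(v)**2)),'tilt x,y',v[:2],'shift',v[2:],'mouth world',p0+M@np.array([mo[0],-mo[1],.0557-mo[2]]),'axis',tw(ax))
    # bead: brass pixels via sphere fit
    for r in bot.find_in(c,'nipple_bead')[:2]: print('bead surf',r['p'],w(c,r['xyz']))
    rr=bot.regions_of(c,'nipple_bead')
    bm=(hsv[...,0]>12)&(hsv[...,0]<28)&(hsv[...,1]>120)&(np.linalg.norm(P-[.520,-.1945,.097],axis=-1)<.02)
    B=P[bm]
    if len(B)>5:
        b=least_squares(lambda x:np.r_[np.linalg.norm(B-x,axis=1)-.007],[.52,-.1945,.097],loss='soft_l1',f_scale=.001).x
        print('bead',len(B),b)
E
python3 fit.py
```

```text
side 1970 rms 0.0005585366434665611 tilt x,y [-0.0296  0.004 ] shift [-0.0027  0.0015  0.0019] mouth world [ 0.5182 -0.1926  0.1572] axis [-0.4355 -0.022   0.8999]
bead surf 0.94 [ 0.5331 -0.2017  0.0805]
bead surf 0.47 [ 0.5744 -0.2153  0.0572]
bead 84 [ 0.5215 -0.1955  0.0976]
top 376 rms 0.0008528548342981056 tilt x,y [0.0427 0.019 ] shift [-0.0004 -0.0018  0.0016] mouth world [ 0.5172 -0.1946  0.1564] axis [-0.4468  0.0506  0.8932]
bead surf 0.62 [ 0.5378 -0.1818  0.0754]
```

Request:
{"fn": "carry_out", "kwargs": {"increments": [2,1.1,-0.1,0,0,2,1.1,0,0.5,0,2,0,0,1.5,0,2,0,0,1.4,0,2,0,0,0,0]}}

```text
clock: 16.62
eef_pos: [0.4853, -0.193, 0.1622]
tool_rot: [0.014, 0.975, 0.0, 0.22]
ft_force: [0.5, 0.8, -3.0]
grip_width: 0.0256
grasp_force: 61.3
```

```bash
cat >> fit.py <<'E'
    u=pix(c,[.51,-.1945,.13]).astype(int); pp=c['pixels'][u[1]-60:u[1]+75,u[0]-90:u[0]+90]
    cv2.imwrite(f'pics/f_{n}.png',cv2.resize(pp,None,fx=4,fy=4,interpolation=2))
print(p0,o['ft_force'],M[:,2])
E
python3 fit.py
```

```text
side 1726 rms 0.0006054245326934003 tilt x,y [-0.0302  0.0028] shift [-0.0026  0.0017  0.002 ] mouth world [ 0.5108 -0.1929  0.1148] axis [-0.4315 -0.0239  0.9018]
bead surf 0.89 [ 0.5366 -0.2032  0.08  ]
bead 48 [ 0.5221 -0.195   0.0978]
top 375 rms 0.0008108524152507391 tilt x,y [0.0478 0.0235] shift [-0.003  -0.0015  0.0034] mouth world [ 0.5119 -0.1956  0.117 ] axis [-0.4477  0.0546  0.8925]
bead surf 0.75 [ 0.5356 -0.1867  0.0794]
bead surf 0.75 [0.6394 0.2403 0.0591]
[ 0.4853 -0.193   0.1622] [ 0.4872  0.8164 -2.9899] [ 0.4284 -0.0062 -0.9036]
```

View pics/f_side.png

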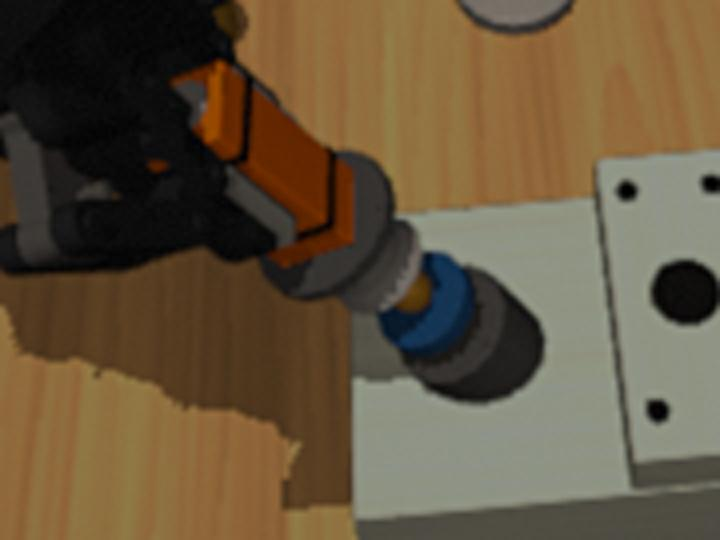

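The crop shows the mouth right in front of the bead, coaxial. It is off by about 2 mm in tool x, so I'll correct that and go in.

Request:
{"fn": "carry_out", "kwargs": {"increments": [2,-0.2,0,0,0,2,0,0,0.6,0,2,0,0,0.6,0,2,0,0,0.6,0,2,0,0,0.4,0]}}

```text
clock: 17.65
eef_pos: [0.4974, -0.1936, 0.1442]
tool_rot: [0.014, 0.975, -0.0, 0.221]
ft_force: [0.0, -0.7, -2.3]
grip_width: 0.0252
grasp_force: 61.3
```

```bash
python3 -c "
from h import *
go(None)
o=bot.get_obs();M=R.from_quat(o['tool_rot']).as_matrix(); print('F tool',M.T@o['ft_force'], M.T@o['ft_torque'])"
```

```text
clk 17.65 tcp [ 0.4974 -0.1936  0.1442] yaw 3.110764180571676 tilt [ 0.4302 -0.0072 -0.9027] F [ 0.039  -0.7093 -2.2881] w 0.025248686667060302 g 61.2999951839447
F tool [ 0.9295 -0.7205  2.0874] [-0.0138  0.6839  0.0239]
```

Request:
{"fn": "carry_out", "kwargs": {"increments": [2,0,0,0.3,0,2,0,0,0.3,0,2,0,0,0.3,0,2,0,0,0.3,0,2,0,0,0,0]}}

```text
clock: 18.27
eef_pos: [0.5015, -0.1937, 0.1337]
tool_rot: [0.015, 0.975, -0.001, 0.22]
ft_force: [-5.4, 0.9, 1.6]
grip_width: 0.0255
grasp_force: 62.0
```

```bash
python3 -c "
from h import *
go(None)
o=bot.get_obs();M=R.from_quat(o['tool_rot']).as_matrix(); print('F tool',M.T@o['ft_force'], M.T@o['ft_torque'])"
```

```text
clk 18.275 tcp [ 0.5015 -0.1937  0.1337] yaw 3.110041292562633 tilt [ 0.4291 -0.0075 -0.9032] F [-5.3629  0.9339  1.6353] w 0.025547000202924993 g 62.036375999450684
F tool [ 4.1663  0.7871 -3.7854] [-0.0713  1.5177 -0.0006]
```

Request:
{"fn": "carry_out", "kwargs": {"increments": [2,0,0,0.2,0,2,0,0,0.2,0,2,0,0,0.1,0,2,0,0,0.1,0,2,0,0,0,0]}}

```text
clock: 18.9
eef_pos: [0.5036, -0.1939, 0.1311]
tool_rot: [0.015, 0.975, -0.001, 0.221]
ft_force: [-23.6, 4.4, 25.7]
grip_width: 0.0256
grasp_force: 66.1
```

```bash
python3 -c "
from h import *
go(None)
o=bot.get_obs();M=R.from_quat(o['tool_rot']).as_matrix(); print('F tool',M.T@o['ft_force'], M.T@o['ft_torque'])"
```

```text
clk 18.9 tcp [ 0.5036 -0.1939  0.1311] yaw 3.1095621564909686 tilt [ 0.4309 -0.0084 -0.9024] F [-23.5711   4.3688  25.6695] w 0.025560272871418634 g 66.1489748954773
F tool [ 10.3241   3.7913 -33.3563] [-0.8508  3.0076 -0.0083]
```

The push rose to 33 N at s ≈ 10 mm, so it looks like the hard stop. I'll verify.

```bash
python3 fit.py
```

```text
side 1472 rms 0.0005632295336440838 tilt x,y [-0.0396 -0.0095] shift [-0.0025  0.0019  0.0021] mouth world [ 0.5283 -0.1934  0.0835] axis [-0.4231 -0.0314  0.9055]
bead surf 0.89 [ 0.5429 -0.2081  0.0764]
top 300 rms 0.0007185490638213585 tilt x,y [-0.0142 -0.0022] shift [-0.0008 -0.0003  0.002 ] mouth world [ 0.5274 -0.1931  0.0829] axis [-0.4293 -0.0058  0.9032]
bead surf 0.64 [ 0.514  -0.1898  0.1279]
bead surf 0.44 [ 0.544  -0.1833  0.0741]
[ 0.5036 -0.1939  0.1311] [-23.5711   4.3688  25.6695] [ 0.4309 -0.0084 -0.9024]
```

View pics/f_side.png

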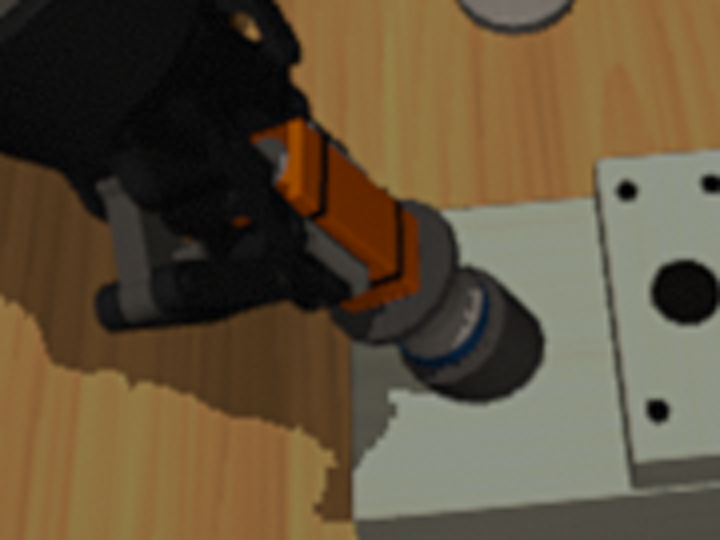

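The crop shows the collar as a thin blue ring squeezed against the boss at (450,340), with the coupler seated squarely. The fit puts the mouth at about 10 mm on the axis. I'll hold briefly and hand in.

Request:
{"fn": "carry_out", "kwargs": {"increments": [2,0,0,0,0,2,0,0,0,0,2,0,0,0,0,2,0,0,0,0,2,0,0,0,0]}}

```text
clock: 19.92
eef_pos: [0.5036, -0.1939, 0.1311]
tool_rot: [0.015, 0.975, -0.001, 0.221]
ft_force: [-22.8, 3.5, 25.4]
grip_width: 0.0253
grasp_force: 66.1
```

```bash
python3 -c "
from h import *
go(None)
print(bot.job_done())"
```

```text
clk 19.925 tcp [ 0.5036 -0.1939  0.1311] yaw 3.109605514161055 tilt [ 0.431  -0.0085 -0.9023] F [-22.8161   3.5488  25.3555] w 0.02534678008944938 g 66.13366842269897
the job is handed in; nothing more can be done
None
```

I slid the coupler out of its dock, pressed it squarely onto the nipple until the collar was fully down, and handed the job in at 19.9 s with the arm still gripping (66 N) and pushing about 33 N along the nipple axis; no verdict came back.

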